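# Load the teapot with the infuser that fits and put its lid on

### The arm

A 6-joint arm with a two-finger parallel gripper is mounted at the origin on the work surface. World frame = base frame: x ahead of the robot, y to its left, z up, the work surface at z = 0. Lengths are in mm, angles in rad, forces in N, time in s.
With the tool pointing down it reaches from about 425 to 950 mm from the base axis. Payload 3.5 kg.
Tool frame: the origin (TCP) lies between the finger pads; the fingertips stand 19 mm ahead of it and the grasp point (between the pads) is the TCP; z points along the fingers, y is the direction in which the jaws open and shut (so a half turn about z gives the same grasp; the last joint's range is limited). The gripper opens to 85 mm and grips with 20 to 120 N. Pads are 22 mm wide; open, the fingers measure 114 mm over their backs; the gripper's body (76 mm by 85 mm) begins 54 mm behind the grasp point. The pads swing forward as they close: fully open they stand 13 mm farther back than shut.
Start: joints at [1.067, 0.286, 1.577, -0, 1.279, -0.15], TCP at [233.827, 633.191, 250.325] pointing down, gripper open.
Joint ranges: [-2.77, 2.77], [-0.9, 2.22], [0.21, 2.48], [-1.53, 4.67], [0.24, 2.81], [-2.84, 2.84]. Speed limits (rad/s): [2.79, 2.79, 3.14, 3.14, 3.14, 3.14].

### API

Orientations are given as a rotation vector (axis times angle).
In Python, from station import bot gives the robot as it stands.
- The arm moves only by the tool step_arm, never from a script. Its argument "motion" is a list that holds one entry, the list of rows, each a list of 7 numbers: the shift along the world's x, y, z in cm, then the turn, a rotation vector about the world's x, y, z in degrees, then the closure, from 0 (fully open) to 1 (shut). A call has 1 to 12 rows; each row shifts and turns the pose as measured when the row begins; what a row does not reach is not made up. A row lasts 1/12 s, in which the tool goes at most 41.7 mm and 7.16 degrees, less where a joint would pass 70% of its speed; a pose out of reach is approached as far as the arm can. A call is refused whole if a number of a shift passes 4.17 or a number of a turn 7.16, either way. A call with a gripper value outside its range is refused whole. The fingers move at their own pace and stop on an object; "newtons" is the grip in N (left out, the last holds). Time passes only in rows, so rows that do not move let the fingers close. It gives the time, the measured TCP pose, the force and the opening at its end, in the units of the state.
- bot.sense(): the state, without advancing time (a new reading comes with each control period).
- bot.grab_frame(name): name is "scene" or "top" or "wrist"; returns the picture (400x640x3 uint8, red, green, blue); there is no depth.
- bot.camera_model(name): a dict with "vertical_fov" (degrees; the focal length in pixels is half the picture's height over the tangent of half this angle, whatever the lens; pixels are square), "cx", "cy" (the principal point, pixels), "eye" and "rotation" of the camera in the world. Camera axes: x right, y down, z forward; pixel columns grow to the right and rows downward; lengths in mm; the calibration is good to about 2 mm. The wrist camera is an equidistant fisheye: a pixel r from the principal point sees the ray r / f radians off the axis. A picture is of the moment at which its call begins: read the wrist's pose just before it. camera_model takes no time and is no camera call; for the wrist camera it gives the pose at the moment of the call.
- bot.sign_off(): hands the job in, once; it reports no verdict.
The state is a dict: "t": time; "joint_positions": joint angles; "joint_vel": joint speeds; "joint_torque": joint torques, N m; "tool_pos": TCP position; "tcp_rot": TCP orientation; "force": force on the tool from outside, world axes, zero at the start; "moment": the same for the moment, N m; "opening": finger opening in mm.
Only numpy, scipy, OpenCV 4.12 (cv2) and the standard library are available. Lean on these libraries where they do the work, as an engineer would, in place of code of your own. Each camera call takes 0.05 s, during which the arm holds its last target. There are 200 camera calls.

### The job

Get the white teapot ready for brewing: of the three steel stick infusers take the longest one that fits completely inside the pot under its lid, pass its lower end into the pot's mouth and only then let it go, so that it does not fall from above the rim and chip the glaze. Then set the blue lid down, level and fully home, on the pot. Leave the pot standing where it is under the reading lamp, do not knock the lamp, and leave the other infusers, the tin, the spray bottle and the mug as they stand.

Things in the scene. Friction and masses are not known exactly. Their poses are not given: they have to be found in the camera images.
- pot: white ceramic teapot, round and straight-walled, 100 mm diameter, 130 mm tall, open mouth 92 mm wide; inner floor 6 mm above its underside. Inside depth 124 mm, 116 mm under the seated lid. 0.75 kg, loose, on the turntable (35 mm above the table). Loop handle reaching 92 mm out along its +y, spout 92 mm out along -y, both below the rim. Origin: centre of the underside, z up.
- pot_mouth (a point): centre of the pot's mouth, in the plane of its rim, 130 mm above the pot's underside.
- lid: blue silicone lid (stiff, 90 g), lying right way up on the table, to the right. Bottom up: tapered round plug 82 mm wide, 8 mm deep, entering the pot's mouth with 5 mm play all round; flange 110 mm wide, 5 mm thick, that sits on the rim; round upright knob 26 mm wide, 32 mm high. Origin: centre of the plug's underside, z up; when home it is 122 mm above the pot's origin.
- infuser_short: shortest steel stick infuser: closed perforated stainless tube 28 mm diameter, 70 mm long, standing on the tray. Origin: centre of its lower end, z along the tube to its cap.
- infuser_medium: middle steel stick infuser: same tube, 28 mm diameter, 100 mm long, about 70 g, standing on the tray. Origin: centre of its lower end, z along the tube to its cap.
- infuser_long: longest steel stick infuser: same tube, 28 mm diameter, 140 mm long, standing on the tray. Origin: centre of its lower end, z along the tube to its cap.
- tray: fixed light wooden drip tray, 80 mm (its x) by 270 mm (its y), floor 6 mm and rim 10 mm above the table, on the robot's left. The three infusers stand upright on it in a row along its y, about 95 mm apart, in any order. Origin: centre of the underside.
- lamp: clip-on reading lamp held by a chrome spring clip on the table's far edge, fixed. A 12 mm gooseneck rises from the clip and bends back along the lamp's -x to a white shade that hangs over the pot. Origin: on the table top straight below the shade's centre, 250 mm before the clip; z up.
- lamp_shade (a point): centre of the lower rim of the lamp's white shade, 120 mm wide, 385 mm above the table; shade, socket and gooseneck fill the space from there up to 570 mm. It hangs over the pot, its centre about 35 mm beyond the pot's axis: the room straight above the mouth is taken, and the pot is reached from the robot's side with a leaning tool.
- turntable: round wooden turntable, 300 mm diameter, top 35 mm above the table; the top turns on a stiff bearing (about 0.2 N m) if pushed. Carries the pot, the tin and the spray bottle. Origin: centre, at table height; fixed.
- tin: closed matte aluminium tin, 72 mm diameter, 92 mm tall, on the turntable's far half. Origin: centre of the underside.
- spray: green plastic spray bottle with a white trigger head, empty, 64 mm diameter, 194 mm tall, on the turntable's far half. Origin: centre of the underside.
- mug: white ceramic mug, 80 mm diameter, 92 mm tall, on the table at the far right. Origin: centre of the underside.
Mind the look-alikes: they are no part of the job. Several things have the shape of the lid; the one meant has the colours described above.

How it is judged (in metres and radians):
On the way, in this order (a step that is already met when the one before it is completed fails the run):
1. the middle-length infuser is inside the pot, down to its floor (z of infuser_medium in the frame of pot between 0 and 0.03 m and horizontal distance between infuser_medium and pot below 0.045 m), for 0.2 s.
2. the lid is fully home on the pot (z of lid in the frame of pot between 0.118 and 0.126 m and horizontal distance between lid and pot below 0.009 m and angle between the z axis of lid and the z axis of pot, either way round below 0.06 rad and angle between lid's own z axis and vertical below 0.3 rad), for 0.2 s.
At the end, for the whole second after the job is handed in: The 100 mm infuser is in the pot (foot within 30 mm of its underside); the lid is home: centred to 9 mm, level to 0.06 rad, within 4 mm of the rim; the pot is upright within 40 mm, and the other infusers, tin, spray bottle and mug upright within 30 mm, of their starts; all at rest (all of step 1 and all of step 2 and angle between pot's own z axis and vertical below 0.05 rad and linear speed of each of lid, pot below 0.02 m/s and distance of pot from where it was at the start of the episode below 0.04 m and distance of each of tin, spray, mug, infuser_short, infuser_long from where it was at the start of the episode below 0.03 m and angle between each of tin, spray, mug, infuser_short, infuser_long's own z axis and vertical below 0.2 rad); the robot touches nothing.
It fails at once if the infuser was let go over the pot with its lower end still above the rim (z of infuser_medium in the frame of pot above 0.132 m and horizontal distance between infuser_medium and pot below 0.12 m and contact force between the fingers and infuser_medium below 0.05 N).
It fails at once if the lid was dropped on the pot from more than about 20 mm (z of lid in the frame of pot above 0.145 m and horizontal distance between lid and pot below 0.1 m and contact force between the fingers and lid below 0.05 N).
It fails at once if the lamp was knocked (over 2 N) (contact force between lamp and anything else above 2 N).
It fails at once if the pot was tipped or shifted by more than 40 mm (angle between pot's own z axis and vertical above 0.25 rad or distance of pot from where it was at the start of the episode above 0.04 m).
It fails at once if another infuser, the tin, the spray bottle or the mug was moved by more than 30 mm or tipped (distance of any of infuser_short, infuser_long, tin, spray, mug from where it was at the start of the episode above 0.03 m or angle between any of infuser_short, infuser_long, tin, spray, mug's own z axis and vertical above 0.3 rad).
It also fails if it takes over 62 s, if anything falls off the work surface, if the arm or the gripper's body presses on something with over 40 N, if the wrist force passes 120 N, or if a joint passes its speed limit or range.

## Working session

There is one attempt and no reset: what is moved stays moved. The work goes in short steps, Python scripts to look and compute and a tool call to move; the robot and the scene stay as the last step left them, time stands still between calls to the robot, and variables do not carry over. Pictures are saved under pics/ and viewed, about 8 in all and at most 12, crops included, and the job is handed in when it is done.

Besides the shell and the picture viewer there is one more tool, called after "Call:" by a JSON object that holds its "fn" and its "kwargs". step_arm: Moves the arm, as the interface text tells. Its arguments: {"type":"object","properties":{"motion":{"type":"array"},"newtons":{"type":"number"}},"required":["motion"]}

```bash
mkdir -p pics; cat > h.py <<'E'
import numpy as np, cv2
from station import bot
def ray(n,u,v,m=None):
    m=m or bot.camera_model(n)
    f=200/np.tan(np.radians(m["vertical_fov"]/2))
    d=np.array([(u-m["cx"])/f,(v-m["cy"])/f,1.])
    if n=="wrist":
        r=np.hypot(d[0],d[1]); d=np.array([d[0]/r*np.sin(r),d[1]/r*np.sin(r),np.cos(r)]) if r>1e-9 else d
    return np.array(m["eye"],float),np.array(m["rotation"])@d
def onz(n,u,v,z,m=None):
    e,d=ray(n,u,v,m); return e+d*(z-e[2])/d[2]
def proj(n,p,m=None):
    m=m or bot.camera_model(n); f=200/np.tan(np.radians(m["vertical_fov"]/2))
    q=np.array(m["rotation"]).T@(np.array(p,float)-m["eye"])
    if n=="wrist":
        a=np.arctan2(np.hypot(q[0],q[1]),q[2]); k=f*a/np.hypot(q[0],q[1]); return m["cx"]+k*q[0],m["cy"]+k*q[1]
    return m["cx"]+f*q[0]/q[2],m["cy"]+f*q[1]/q[2]
def save(n,name):
    im=bot.grab_frame(n); cv2.imwrite(f"pics/{name}.png",im[:,:,::-1]); return im
E
python3 - <<'E'
from h import *
for n in("scene","top","wrist"):
    m=bot.camera_model(n); print(n,m); save(n,n+"0")
print(bot.sense())
a=cv2.imread("pics/scene0.png");b=cv2.imread("pics/top0.png")
E
```

```text
scene {'vertical_fov': 42.15718724012484, 'cx': 329.38816005400065, 'cy': 210.79260284829627, 'eye': array([1642.42963859, -529.85150066, 1025.45566118]), 'rotation': array([-1.86671715, -1.21959402,  0.62516274])}
top {'vertical_fov': 50.58869886953861, 'cx': 317.2798536435924, 'cy': 194.02422359051138, 'eye': array([ 358.96194791,  -16.63356622, 1723.12278086]), 'rotation': array([-2.14476313,  2.174807  , -0.11625732])}
wrist {'vertical_fov': 65.70646984690485, 'cx': 327.8788757722949, 'cy': 201.01667214810382, 'eye': array([158.30730228, 661.86879844, 372.94088506]), 'rotation': array([2.35067516, 1.6412148 , 0.2616235 ])}
{'t': 0.15, 'joint_positions': array([ 1.06698896e+00,  2.87062873e-01,  1.57782334e+00, -2.86979642e-05,
        1.27862706e+00, -1.50001502e-01]), 'joint_vel': array([-0.00017132, -0.00275893, -0.00288673, -0.00116031, -0.00014535,
       -0.00136615]), 'joint_torque': array([ 3.71169581e-04, -4.06602752e+01, -2.93141252e+01, -1.37875022e-04,
        3.94147733e-03,  2.99113641e-07]), 'tool_pos': array([233.61469164, 632.77783864, 249.20716582]), 'tcp_rot': array([-5.52745771e-01, -3.09198270e+00,  2.87045215e-03]), 'force': array([-0.05298244, -0.03655657, -1.57587276]), 'moment': array([ 0.02123219, -0.02418554,  0.0109842 ]), 'opening': 85.76929313695663}
```

View pics/scene0.png

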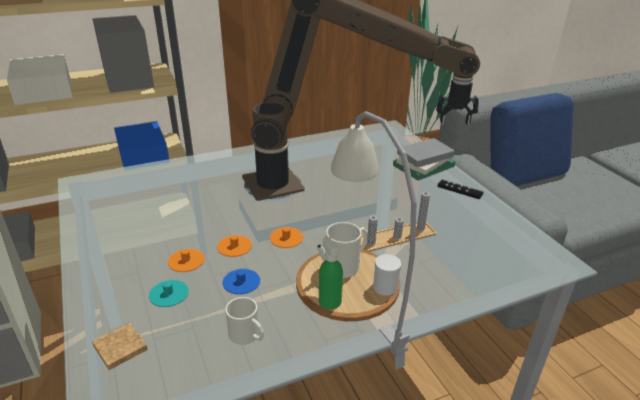

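View pics/top0.png

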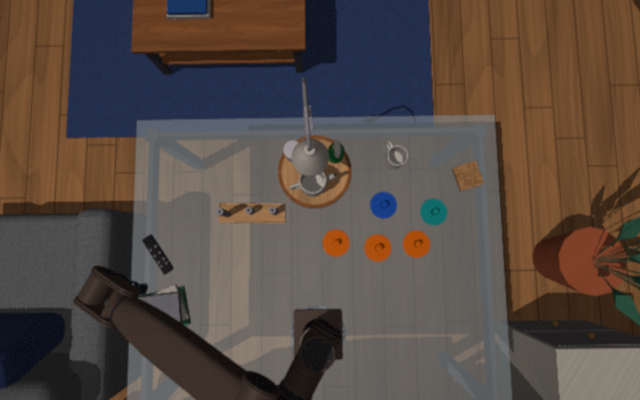

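```bash
sed -i 's/np.array(m\["rotation"\])/R.from_rotvec(m["rotation"]).as_matrix()/g; s/^import numpy.*/&\nfrom scipy.spatial.transform import Rotation as R/' h.py
python3 - <<'E'
from h import *
s=cv2.imread("pics/scene0.png");t=cv2.imread("pics/top0.png")
a=cv2.resize(s[185:325,280:450],None,fx=3.4,fy=3.4,interpolation=cv2.INTER_CUBIC)
b=cv2.resize(t[130:235,205:420],None,fx=3.4,fy=3.4,interpolation=cv2.INTER_CUBIC)
cv2.imwrite("pics/ca.png",a);cv2.imwrite("pics/cb.png",b)
for n,im,zt in(("top",t,13),("scene",s,13)):
    h=cv2.cvtColor(im,cv2.COLOR_BGR2HSV)
    m=cv2.inRange(h,(105,180,80),(125,255,255))
    k,l,st,c=cv2.connectedComponentsWithStats(m)
    for i in range(1,k):
        if st[i,4]>80: print(n,"blue",st[i],c[i],onz(n,*c[i],12))
for z,u,v in((6,275,211),(106,275,211),(6,219,220),(35,315,173)): print(z,u,v,onz("top",u,v,z))
E
```

```text
top blue [168   0  38  13 450] [186.70888889   5.62222222] [1377.56044002  542.90607096   12.        ]
top blue [371 193  25  25 488] [382.94057377 204.74590164] [ 507.09816968 -272.72865532   12.        ]
scene blue [ 116  123   52   43 1652] [140.91646489 143.6035109 ] [-509.9756204  -417.17716402   12.        ]
scene blue [224 270  35  23 647] [240.85780526 281.08191654] [ 506.82991563 -273.77611176   12.        ]
6 275 211 [488.29201571 165.76692755   6.        ]
106 275 211 [480.76022653 155.14447842 106.        ]
6 219 220 [454.85433599 393.46707961   6.        ]
35 315 173 [637.58771352   0.73307984  35.        ]
```

View pics/ca.png

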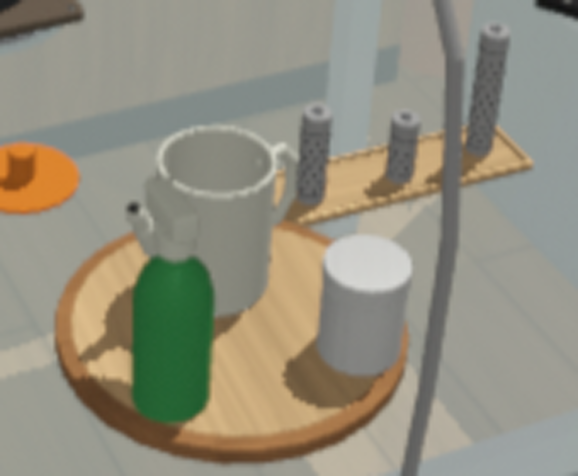

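View pics/cb.png

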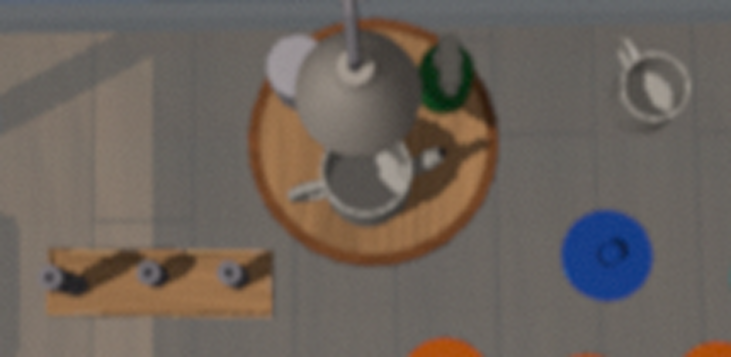

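```bash
python3 - <<'E'
from h import *
C=lambda x,y:(x/3.4+205-.35,y/3.4+130-.35)
S=lambda x,y:(x/3.4+280-.35,y/3.4+185-.35)
print("med top",onz("top",*C(232,272),106),onz("scene",*S(317,109),106),onz("scene",*S(311,193),6))
print("short",onz("top",*C(151,271),76),onz("scene",*S(405,117),76)); print("long",onz("top",*C(55,277),146),onz("scene",*S(496,31),146))
print("pot",onz("top",*C(367,176),165),onz("scene",*S(218,161),165))
print("pot edges", [onz("scene",*S(*p),165).round(0) for p in((158,160),(278,165),(218,126),(218,197))],[onz("top",*C(*p),165).round(0) for p in((321,175),(413,175),(367,222))])
e1,d1=ray("top",*C(357,70));
print("shade", onz("top",*C(357,92),385), [onz("scene",u,v,385) for u,v in((331,165),(380,165),(356,175))])
print("tin",onz("top",*C(295,65),127),onz("scene",*S(367,262),127)); print("spray",onz("top",*C(445,70),229)); print("handle",onz("top",*C(292,194),130),"spout",onz("top",*C(432,158),150))
print("turntable",onz("top",*C(373,142),35)); print("mug",onz("top",*C(655,87),92))
print("lid knob",onz("top",*C(611,251),45), onz("scene",240.5,275.5,45))
print(R.from_rotvec(bot.sense()['tcp_rot']).as_matrix().round(3))
E
```

```text
med top [486.05846119 163.24351863 106.        ] [480.53206128 168.60005036 106.        ] [477.86872187 171.29388583   6.        ]
short [490.87620421 259.68842408  76.        ] [486.69587476 262.57695428  76.        ]
long [480.13991836 353.61778816 146.        ] [480.52870753 358.63202335 146.        ]
pot [584.59017854   8.76142034 165.        ] [590.91336201  11.41950944 165.        ]
pot edges [array([571., -34., 165.]), array([615.,  55., 165.]), array([545.,  33., 165.]), array([635., -10., 165.])] [array([586.,  59., 165.]), array([585., -42., 165.]), array([534.,   9., 165.])]
shade [633.09087007  13.64973143 385.        ] [array([584.87940903, -31.07899162, 385.        ]), array([632.23765416,  85.7898811 , 385.        ]), array([655.0371075 ,   5.16146015, 385.        ])]
tin [718.03481556  89.24595702 127.        ] [714.49171925  86.26266502 127.        ]
spray [687.30714783 -76.13954127 229.        ]
handle [570.56935103  93.36368145 130.        ] spout [605.81341853 -63.09680503 150.        ]
turntable [644.1080493    3.25144635  35.        ]
mug [ 693.83719194 -322.94627993   92.        ]
lid knob [ 509.23789464 -273.56900054   45.        ] [ 520.42507874 -276.32714462   45.        ]
[[-0.938  0.346 -0.001]
 [ 0.346  0.938 -0.002]
 [ 0.    -0.002 -1.   ]]
```

```bash
cat >> h.py <<'E'
def orient(h,l):
    h,l=np.radians([h,l]); f=np.array([np.cos(h),np.sin(h),0]); up=np.array([0,0,1.])
    z=np.sin(l)*f-np.cos(l)*up; x=-np.cos(l)*f-np.sin(l)*up
    return np.array([x,np.cross(z,x),z]).T
def plan(p,h,l):
    s=bot.sense(); d=(np.array(p)-s["tool_pos"])/10
    T=R.from_matrix(orient(h,l)); C=R.from_rotvec(s["tcp_rot"])
    r=np.degrees((T*C.inv()).as_rotvec())
    n=int(np.ceil(max(np.abs(d).max()/3.9,np.linalg.norm(d)/4.1,np.linalg.norm(r)/7)))
    print("t",round(s["t"],2),"shift cm",d.round(2),"turn",r.round(1),"rows",n,"per row",(d/max(n,1)).round(2),(r/max(n,1)).round(2),"q",s["joint_positions"].round(2),"F",s["force"].round(1),"open",round(s["opening"],1))
E
python3 -c "
from h import *
plan((483,166,240),19,45)"
```

```text
t 0.15 shift cm [ 24.94 -46.68  -0.92] turn [ -0.4 -45.9  37.2] rows 13 per row [ 1.92 -3.59 -0.07] [-0.03 -3.53  2.86] q [ 1.07  0.29  1.58 -0.    1.28 -0.15] F [-0.1 -0.  -1.6] open 85.8
```

Call:
{"fn": "step_arm", "kwargs": {"motion": [[[1.92,-3.59,0,0,-3.5,2.9,0],[1.92,-3.59,0,0,-3.5,2.9,0],[1.92,-3.59,0,0,-3.5,2.9,0],[1.92,-3.59,0,0,-3.5,2.9,0],[1.92,-3.59,0,0,-3.5,2.9,0],[1.92,-3.59,0,0,-3.5,2.9,0],[1.92,-3.59,0,0,-3.5,2.9,0],[1.92,-3.59,0,0,-3.5,2.9,0],[1.92,-3.59,0,0,-3.5,2.9,0],[1.92,-3.59,0,0,-3.5,2.9,0],[1.92,-3.59,0,0,-3.5,2.9,0],[1.92,-3.59,0,0,-3.5,2.9,0]]]}}

```text
t: 1.15
tool_pos: [445.0, 230.1, 241.7]
tcp_rot: [-0.332, 2.442, 0.148]
force: [0.1, 0.5, 0.3]
opening: 85.2
```

```bash
python3 -c "
from h import *
plan((483,166,240),19,45)"
```

```text
t 1.15 shift cm [ 3.8  -6.41 -0.17] turn [ 0.6 -6.   3. ] rows 2 per row [ 1.9  -3.2  -0.09] [ 0.29 -3.    1.51] q [ 0.26 -0.43  2.36  0.05  0.53 -1.62] F [0.1 0.5 0.3] open 85.2
```

Call:
{"fn": "step_arm", "kwargs": {"motion": [[[1.9,-3.2,-0.1,0.3,-3,1.5,0],[1.9,-3.2,-0.1,0.3,-3,1.5,0],[0,0,0,0,0,0,0]]]}}

```text
t: 1.4
tool_pos: [468.5, 188.2, 238.7]
tcp_rot: [-0.367, 2.378, 0.161]
force: [0.7, 1.2, 0.0]
opening: 85.5
```

```bash
python3 -c "
from h import *
plan((483,166,91),19,45)
m=bot.camera_model('wrist')
save('wrist','w1'); print(bot.sense()['tool_pos'],m['eye'])
for z in (6,56,106): print(proj('wrist',(483,166,z),m))"
```

```text
t 1.4 shift cm [  1.45  -2.22 -14.77] turn [ 0.1 -2.6  1.1] rows 4 per row [ 0.36 -0.56 -3.69] [ 0.02 -0.65  0.29] q [ 0.11 -0.44  2.39  0.31  0.48 -1.99] F [0.7 1.2 0. ] open 85.5
[467.98226681 189.16492056 238.72443954] [332.90659901 144.7129159  275.27263668]
(np.float64(296.4958575652736), np.float64(29.727978403129015))
(np.float64(292.89255852509586), np.float64(58.17265017282753))
(np.float64(288.4634748255419), np.float64(96.9494851629265))
```

View pics/w1.png

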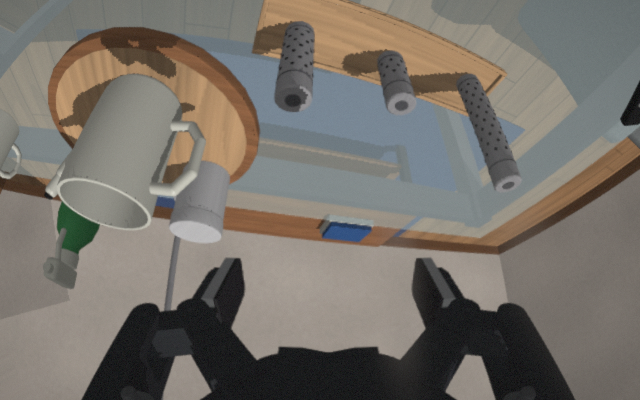

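```bash
python3 -c "
from h import *
print('cap',onz('wrist',293,98,106),onz('wrist',297,28,6))
print([onz('wrist',*p,165).round(0) for p in((59,185),(153,220),(105,203),(105,178),(120,226))])
print(onz('wrist',400,103,76))
"
```

```text
cap [482.41259988 170.44588077 106.        ] [480.06981626 167.09840577   6.        ]
[array([558., -22., 165.]), array([599.,  65., 165.]), array([578.,  21., 165.]), array([533.,  37., 165.]), array([629.,  21., 165.])]
[485.69449277 264.76483908  76.        ]
```

```bash
python3 -c "
from h import *
plan((482,168,160),19,33)"
```

```text
t 1.45 shift cm [ 1.4  -2.12 -7.87] turn [-3.8  8.7  1.3] rows 3 per row [ 0.47 -0.71 -2.62] [-1.25  2.9   0.42] q [ 0.12 -0.44  2.39  0.31  0.48 -1.98] F [-0.7  0.2  0.7] open 85.7
```

Call:
{"fn": "step_arm", "kwargs": {"motion": [[[0,0,-0.5,-1.9,4.4,0.6,0],[0.5,-0.7,-1.0,-1.9,4.4,0.6,0],[0.5,-0.7,-3.2,0,0,0,0],[0.4,-0.7,-3.2,0,0,0,0],[0,0,0,0,0,0,0]]]}}

```text
t: 1.87
tool_pos: [482.2, 170.5, 160.8]
tcp_rot: [-0.425, 2.542, 0.122]
force: [-1.7, 0.0, -0.7]
opening: 85.5
```

```bash
python3 -c "
from h import *
plan((482,168,92),19,33)"
```

```text
t 1.87 shift cm [-0.02 -0.25 -6.88] turn [ 0.2 -0.3  0. ] rows 2 per row [-0.01 -0.13 -3.44] [ 0.11 -0.17  0.01] q [ 0.08 -0.24  2.36  0.29  0.48 -2.04] F [-1.7  0.  -0.7] open 85.5
```

Call:
{"fn": "step_arm", "kwargs": {"motion": [[[0,-0.1,-2.0,0,0,0,0],[0,-0.1,-2.0,0,0,0,0],[0,0,-1.6,0,0,0,0],[0,0,-1.3,0,0,0,0],[0,0,0,0,0,0,0]]], "newtons": 30}}

```text
t: 2.28
tool_pos: [482.5, 174.4, 94.1]
tcp_rot: [-0.43, 2.539, 0.128]
force: [-0.2, -0.3, -0.8]
opening: 85.7
```

```bash
python3 -c "
from h import *
plan((482,168,92),19,33)
m=bot.camera_model('wrist'); save('wrist','w2')"
```

```text
t 2.28 shift cm [-0.05 -0.64 -0.21] turn [ 0.  -0.3 -0.3] rows 1 per row [-0.05 -0.64 -0.21] [ 0.04 -0.27 -0.26] q [ 0.09 -0.09  2.39  0.44  0.32 -2.2 ] F [-0.2 -0.3 -0.8] open 85.7
```

View pics/w2.png

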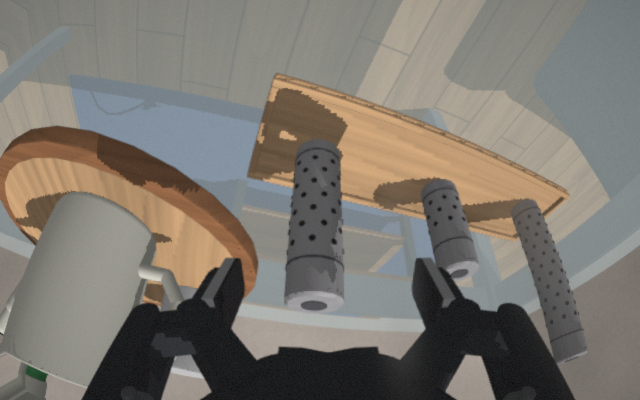

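Call:
{"fn": "step_arm", "kwargs": {"motion": [[[0,-0.6,0,0,0,0,0],[0,-0.2,0,0,0,0,0.3],[0,0,0,0,0,0,0.5],[0,0,0,0,0,0,0.8],[0,0,0,0,0,0,1],[0,0,0,0,0,0,1],[0,0,0,0,0,0,1],[0,0,0,0,0,0,1]]], "newtons": 40}}

```text
t: 3.0
tool_pos: [487.2, 170.3, 104.9]
tcp_rot: [-0.435, 2.524, 0.129]
force: [-0.1, -0.3, -0.1]
opening: 26.8
```

```bash
python3 -c "
from h import *
plan((482,168,250),10,33)"
```

```text
t 3.0 shift cm [-0.52 -0.23 14.51] turn [-0.1  0.6 -9.5] rows 4 per row [-0.13 -0.06  3.63] [-0.02  0.14 -2.38] q [ 0.07 -0.11  2.38  0.46  0.34 -2.23] F [-0.1 -0.3 -0.1] open 26.8
```

Call:
{"fn": "step_arm", "kwargs": {"motion": [[[0,0,0,0,0,0,0.4],[0,0,0,0,0,0,0.4],[0,0,0,-2,5.2,0,0.4],[-0.4,-0.1,-0.8,-0.5,1.5,0,0.4],[-0.1,0,-0.6,0,0,0,0.4],[0,0,0,0,0,0,0.4]]]}}

```text
t: 3.5
tool_pos: [481.0, 169.4, 88.9]
tcp_rot: [-0.457, 2.65, 0.103]
force: [0.3, 0.3, 0.5]
opening: 51.0
```

```bash
python3 -c "
from h import *
plan((482,169,90),19,26)
m=bot.camera_model('wrist'); save('wrist','w3')"
```

```text
t 3.5 shift cm [ 0.1  -0.04  0.11] turn [ 0.1  0.2 -0.6] rows 1 per row [ 0.1  -0.04  0.11] [ 0.07  0.23 -0.55] q [ 0.09 -0.06  2.34  0.26  0.43 -2.04] F [0.3 0.3 0.5] open 51.0
```

View pics/w3.png

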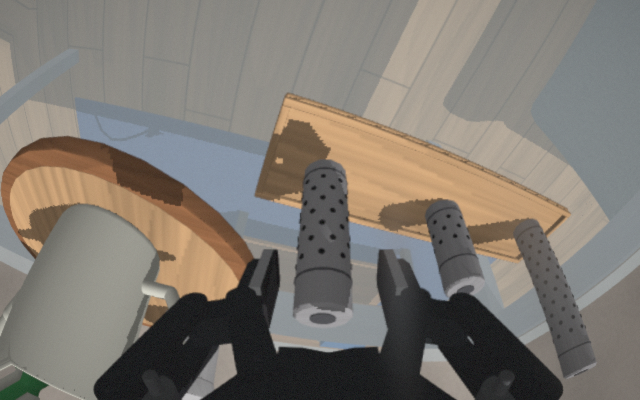

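Call:
{"fn": "step_arm", "kwargs": {"motion": [[[0.1,0,0,0,0,0,0.6],[0,0,0,0,0,0,0.8],[0,0,0,0,0,0,1],[0,0,0,0,0,0,1],[0,0,0,0,0,0,1]]], "newtons": 45}}

```text
t: 3.97
tool_pos: [480.4, 169.3, 87.6]
tcp_rot: [-0.456, 2.65, 0.106]
force: [0.5, 0.4, -0.2]
opening: 26.7
```

```bash
python3 -c "
from h import *
plan((482,168,250),10,26)"
```

```text
t 3.97 shift cm [ 0.16 -0.13 16.24] turn [-0.   0.2 -9.5] rows 5 per row [ 0.03 -0.03  3.25] [-0.01  0.04 -1.91] q [ 0.09 -0.06  2.34  0.27  0.43 -2.04] F [ 0.5  0.4 -0.2] open 26.7
```

Call:
{"fn": "step_arm", "kwargs": {"motion": [[[0,0,1.5,0,0,0,1],[0,0,3.2,0,0,-2,1],[0,0,3.2,0,0,-2,1],[0,0,3.2,0,0,-2,1],[0,0,3.2,0,0,-2,1],[0,0,2.5,0,0,-2,1],[0,0,0,0,0,0,1]]]}}

```text
t: 4.55
tool_pos: [473.4, 167.7, 256.9]
tcp_rot: [-0.21, 2.69, 0.052]
force: [-0.2, 0.5, 0.8]
opening: 27.1
```

```bash
python3 -c "
from h import *
plan((540,10,275),0,44)"
```

```text
t 4.55 shift cm [  6.66 -15.77   1.81] turn [  1.3 -18.5  -8.9] rows 5 per row [ 1.33 -3.15  0.36] [ 0.25 -3.7  -1.78] q [ 0.13 -0.34  2.22  0.02  0.82 -1.6 ] F [-0.2  0.5  0.8] open 27.1
```

Call:
{"fn": "step_arm", "kwargs": {"motion": [[[0.9,-2.2,0.4,0.2,-2.6,-1.2,1],[0.9,-2.2,0.3,0.2,-2.6,-1.3,1],[0.9,-2.2,0.3,0.2,-2.6,-1.3,1],[1,-2.3,0.3,0.2,-2.6,-1.3,1],[1,-2.3,0.2,0.2,-2.7,-1.3,1],[1,-2.3,0.2,0.2,-2.7,-1.3,1],[1,-2.3,0.1,0.1,-2.7,-1.2,1],[0,0,0,0,0,0,1]]]}}

```text
t: 5.22
tool_pos: [538.9, 4.5, 268.3]
tcp_rot: [-0.003, 2.364, -0.003]
force: [0.2, -0.8, -0.6]
opening: 26.7
```

```bash
python3 -c "
from h import *
plan((560,10,265),0,44)
m=bot.camera_model('wrist'); im=save('wrist','w4'); s=save('scene','s4'); t=save('top','t4')
sc=lambda a,k:cv2.resize(a,None,fx=k,fy=k,interpolation=cv2.INTER_CUBIC)
a=sc(s[150:310,290:410],2.5); a=cv2.resize(a,(300,400))
o=np.hstack([cv2.resize(im,(500,312)),cv2.resize(s[165:305,280:410],(290,312))])
cv2.imwrite('pics/m4.png',o[:,:,::-1]); print(o.shape, m['eye'],m['rotation'])"
```

```text
t 5.22 shift cm [ 2.11  0.55 -0.33] turn [ 0.2  0.5 -0.1] rows 1 per row [ 2.11  0.55 -0.33] [ 0.19  0.53 -0.08] q [-0.26 -0.38  2.31  0.39  0.49 -2.11] F [ 0.2 -0.8 -0.6] open 26.7
(312, 790, 3) [395.10475913   5.31319629 299.79214392] [1.54494664 1.55256868 0.94541062]
```

View pics/m4.png

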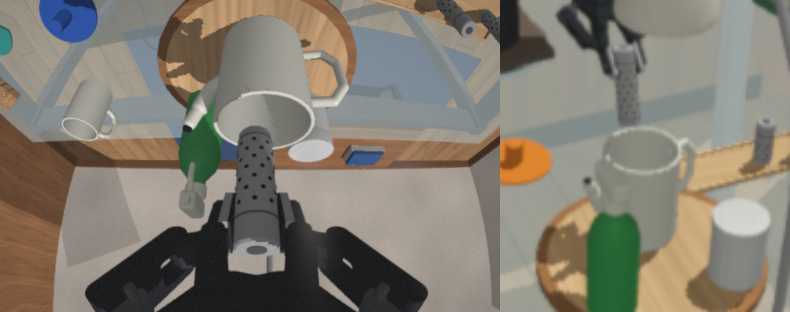

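```bash
python3 -c "
from h import *
K=1.28
P=[(216,112),(314,118),(225,99),(300,138),(303,100),(232,137),(262,92),(266,147)]
for p in P: print(onz('wrist',p[0]*K,p[1]*K,165).round(0))
S=lambda x,y:(280+x*130/290,165+y*140/312)
Q=[(603-500,160),(677-500,165),(640-500,131),(641-500,193)]
for p in Q: print('s',onz('scene',*S(*p),165).round(0))
print('bright top crop for rim')
im=cv2.imread('pics/w4.png'); g=cv2.cvtColor(im,cv2.COLOR_BGR2HSV)
m=cv2.inRange(g,(0,0,165),(60,60,255)); print(cv2.connectedComponentsWithStats(m)[2][:8])
"
```

```text
[569. -28. 165.]
[577.  64. 165.]
[551. -18. 165.]
[614.  56. 165.]
[551.  49. 165.]
[613. -17. 165.]
[542.  13. 165.]
[634.  20. 165.]
s [592. -44. 165.]
s [637.  37. 165.]
s [554.  26. 165.]
s [670. -28. 165.]
bright top crop for rim
[[     0      0    640    400 217566]
 [   463      2      1      1      1]
 [   453     27      1      1      1]
 [   456     27      1      1      1]
 [   452     31      1      1      1]
 [   470     34      1      1      1]
 [   375     36      2      2      2]
 [   516     42      2      2      3]]
```

```bash
cat > rim.py <<'E'
from h import *
import sys
def rim(n,f,mod,c0=(587,12),step=3):
    """brightest pixel along radial lines on the plane z=165, circle fit"""
    g=cv2.cvtColor(cv2.imread(f),cv2.COLOR_BGR2GRAY).astype(np.float32)
    c=np.array(c0,float)
    for it in range(3):
        pts=[]
        for a in np.radians(np.arange(0,360,step)):
            rr=np.arange(40,56,.5); uv=np.array([proj(n,(c[0]+r*np.cos(a),c[1]+r*np.sin(a),165),mod) for r in rr],np.float32)
            v=cv2.remap(g,uv[None,:,0].copy(),uv[None,:,1].copy(),cv2.INTER_LINEAR)[0]
            k=int(v.argmax())
            if 1<k<len(rr)-2 and v[k]>np.median(v)+18: pts.append(c+rr[k]*np.array([np.cos(a),np.sin(a)]))
        p=np.array(pts)
        for _ in range(5):
            # fixed radius 48 (lip middle) fit
            from scipy.optimize import least_squares
            s=least_squares(lambda q:np.hypot(p[:,0]-q[0],p[:,1]-q[1])-q[2],[*c,48],loss="soft_l1",f_scale=1.5)
        c=s.x[:2]
    print(n,len(p),s.x.round(1),"rms",np.median(np.abs(s.fun)).round(2))
if __name__=="__main__":
    rim("wrist","pics/w4.png",bot.camera_model("wrist"),(583,15))
    rim("scene","pics/scene0.png",None); rim("scene","pics/s4.png",None); rim("top","pics/top0.png",None)
E
python3 rim.py
```

```text
wrist 91 [590.7  17.   47.8] rms 0.33Traceback (most recent call last):
  File "rim.py", line 23, in <module>
    rim("scene","pics/scene0.png",None); rim("scene","pics/s4.png",None); rim("top","pics/top0.png",None)
    ~~~^^^^^^^^^^^^^^^^^^^^^^^^^^^^^^^^
  File "rim.py", line 10, in rim
    rr=np.arange(40,56,.5); uv=np.array([proj(n,(c[0]+r*np.cos(a),c[1]+r*np.sin(a),165),mod) for r in rr],np.float32)
                                         ~~~~^^^^^^^^^^^^^^^^^^^^^^^^^^^^^^^^^^^^^^^^^^^^^^^
  File "h.py", line 14, in proj
    m=m or bot.camera_model(n); f=200/np.tan(np.radians(m["vertical_fov"]/2))
           ~~~~~~~~~~~~~~~~^^^
ValueError: time passes only in moves, steps and waits
```

```bash
sed -i '/^if __name__/,$d' rim.py; python3 -c "
from rim import *
S=bot.camera_model('scene');T=bot.camera_model('top')
rim('scene','pics/scene0.png',S); rim('scene','pics/s4.png',S); rim('top','pics/top0.png',T)
m=bot.camera_model('wrist'); rim('wrist','pics/w4.png',m,(590,17))
plan((568,17,262),0,44)"
```

```text
scene 65 [588.9  11.5  47.7] rms 0.59
scene 49 [588.8  11.5  47.8] rms 0.69
top 27 [588.8  11.7  45.1] rms 0.86
wrist 91 [590.7  17.   47.7] rms 0.3
t 5.37 shift cm [ 2.94  0.95 -0.72] turn [ 0.1  0.4 -0.3] rows 1 per row [ 2.94  0.95 -0.72] [ 0.14  0.45 -0.34] q [-0.25 -0.39  2.31  0.39  0.49 -2.1 ] F [ 0.3 -0.2 -1.5] open 27.0
```

Call:
{"fn": "step_arm", "kwargs": {"motion": [[[1.1,0.3,-0.3,0,0.2,0,1],[1.1,0.3,-0.3,0,0.2,0,1],[1,0.2,0,0,0,0,1],[0,0,0,0,0,0,1]]]}}

```text
t: 5.7
tool_pos: [570.4, 20.1, 261.9]
tcp_rot: [-0.016, 2.376, 0.003]
force: [-0.5, 0.4, -0.4]
opening: 26.8
```

```bash
python3 -c "
from h import *
plan((571,13,152),0,44)"
```

```text
t 5.7 shift cm [  0.06  -0.71 -10.99] turn [ 0.1 -0.1 -0.7] rows 3 per row [ 0.02 -0.24 -3.66] [ 0.05 -0.05 -0.24] q [-0.2  -0.28  2.24  0.35  0.45 -2.04] F [-0.5  0.4 -0.4] open 26.8
```

Call:
{"fn": "step_arm", "kwargs": {"motion": [[[0,-0.4,-1,0,0,0,1],[0,-0.3,-1.5,0,0,0,1],[0,0,-1.5,0,0,0,1],[0,0,-1.5,0,0,0,1],[0,0,-1,0,0,0,1],[0,0,0,0,0,0,1]]]}}

```text
t: 6.2
tool_pos: [568.7, 20.2, 195.8]
tcp_rot: [-0.034, 2.376, 0.009]
force: [-0.7, -0.7, -1.2]
opening: 26.7
```

```bash
python3 -c "
from h import *
plan((571,13,152),0,44); save('wrist','w5')"
```

```text
t 6.2 shift cm [ 0.23 -0.72 -4.38] turn [ 0.2 -0.1 -1.6] rows 2 per row [ 0.11 -0.36 -2.19] [ 0.09 -0.07 -0.78] q [-0.21 -0.19  2.3   0.54  0.32 -2.26] F [-0.7 -0.7 -1.2] open 26.7
```

View pics/w5.png

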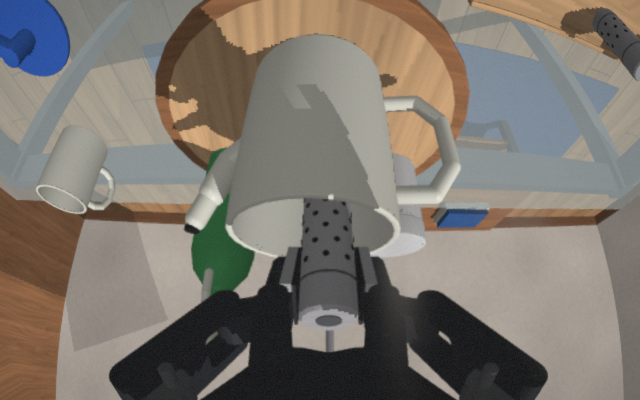

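```bash
python3 -c "
from h import *
plan((576,13,180),-9,37)"
```

```text
t 6.25 shift cm [ 0.69 -0.71 -1.69] turn [  0.7   6.9 -10.5] rows 2 per row [ 0.34 -0.36 -0.84] [ 0.33  3.46 -5.27] q [-0.21 -0.19  2.3   0.54  0.32 -2.26] F [-0.8 -0.5 -0.4] open 27.2
```

Call:
{"fn": "step_arm", "kwargs": {"motion": [[[0.1,-0.1,0,0.2,1.8,-2.6,1],[0.2,-0.2,-0.4,0.2,1.8,-2.6,1],[0.2,-0.2,-0.6,0.2,1.8,-2.6,1],[0.2,-0.2,-0.7,0.2,1.7,-2.6,1],[0,0,0,0,0,0,1]]]}}

```text
t: 6.67
tool_pos: [576.9, 14.7, 185.0]
tcp_rot: [0.192, 2.487, -0.063]
force: [0.4, -0.0, -1.2]
opening: 27.2
```

```bash
python3 -c "
from h import *
plan((576,13,150),-9,37)"
```

```text
t 6.67 shift cm [-0.09 -0.17 -3.5 ] turn [-0.   0.2 -0.2] rows 1 per row [-0.09 -0.17 -3.5 ] [-0.03  0.18 -0.17] q [-0.15 -0.12  2.23 -0.01  0.38 -1.56] F [ 0.4 -0.  -1.2] open 27.2
```

Call:
{"fn": "step_arm", "kwargs": {"motion": [[[0,-0.1,-1,0,0,0,1],[0,0,-1,0,0,0,1],[0,0,-1,0,0,0,1],[0,0,-0.5,0,0,0,1],[0,0,0,0,0,0,1]]]}}

```text
t: 7.08
tool_pos: [578.5, 14.2, 151.3]
tcp_rot: [0.186, 2.476, -0.063]
force: [2.6, -1.8, 0.9]
opening: 26.5
```

```bash
python3 -c "
from h import *
plan((576,13,145),-9,37)"
```

```text
t 7.08 shift cm [-0.25 -0.12 -0.63] turn [ 0.1  0.8 -0.4] rows 1 per row [-0.25 -0.12 -0.63] [ 0.07  0.77 -0.42] q [-0.15 -0.06  2.25  0.01  0.29 -1.58] F [ 2.6 -1.8  0.9] open 26.5
```

Call:
{"fn": "step_arm", "kwargs": {"motion": [[[0,0,-0.4,0,1,0,1],[0,0,0,0,0,0,0.6],[0,0,0,0,0,0,0.55],[0,0,0,0,0,0,0.55],[0,0,0,0,0,0,0.55]]]}}

```text
t: 7.5
tool_pos: [582.5, 12.7, 152.3]
tcp_rot: [0.186, 2.482, -0.066]
force: [0.5, 0.0, 0.6]
opening: 38.0
```

```bash
python3 -c "
from h import *
plan((560,13,240),-9,37)"
```

```text
t 7.5 shift cm [-2.25  0.03  8.77] turn [ 0.2  0.4 -0.4] rows 3 per row [-0.75  0.01  2.92] [ 0.06  0.15 -0.12] q [-0.15 -0.05  2.24 -0.    0.3  -1.57] F [0.5 0.  0.6] open 38.0
```

Call:
{"fn": "step_arm", "kwargs": {"motion": [[[-0.3,0,1,0,0,0,0.55],[-0.5,0,1.8,0,0,0,0.55],[-1.0,0,2.5,0,0,0,0.55],[-1.5,0,3,0,0,0,0.55],[-1,0,2,0,0,0,0.4],[0,0,0,0,0,0,0.2],[0,0,0,0,0,0,0]]]}}

```text
t: 8.08
tool_pos: [531.8, 14.0, 256.0]
tcp_rot: [0.186, 2.495, -0.064]
force: [-0.2, -0.3, -0.8]
opening: 73.1
```

```bash
python3 -c "
from rim import *
plan((560,13,240),-9,37); m=bot.camera_model('wrist'); save('wrist','w6'); rim('wrist','pics/w6.png',m,(590,16))
S=bot.camera_model('scene'); save('scene','s6'); rim('scene','pics/s6.png',S)
# lid from wrist if visible
print(proj('wrist',(508,-273,13),m))"
```

```text
t 8.08 shift cm [ 2.82 -0.1  -1.6 ] turn [ 0.1 -0.3 -0.5] rows 1 per row [ 2.82 -0.1  -1.6 ] [ 0.07 -0.31 -0.46] q [-0.17 -0.33  2.26  0.02  0.58 -1.6 ] F [-0.2 -0.3 -0.8] open 73.1
wrist 103 [589.7  13.6  47.5] rms 0.04
scene 59 [589.   11.6  47.6] rms 0.56
(np.float64(100.21657769052999), np.float64(81.4369297248626))
```

View pics/w6.png

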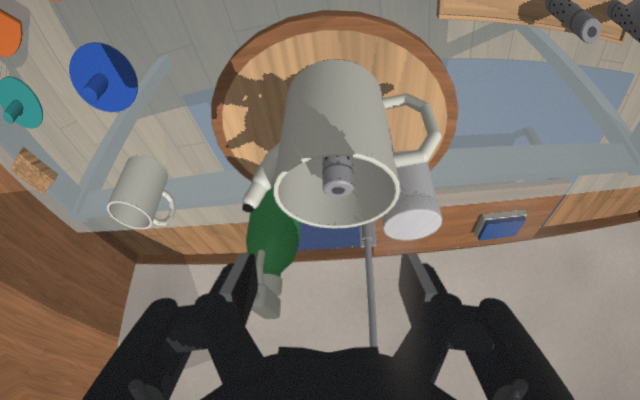

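```bash
python3 -c "
from h import *
plan((500,-268,140),-38,26)"
```

```text
t 8.18 shift cm [ -3.21 -28.2  -11.5 ] turn [  4.3   9.8 -29.4] rows 8 per row [-0.4  -3.52 -1.44] [ 0.54  1.23 -3.67] q [-0.17 -0.33  2.26  0.02  0.57 -1.6 ] F [-0.4 -0.9  0.1] open 85.3
```

Call:
{"fn": "step_arm", "kwargs": {"motion": [[[-0.8,-2.5,0,0.5,1.1,-3.2,0],[-0.6,-3.2,0,0.5,1.1,-3.2,0],[-0.4,-3.2,-0.5,0.5,1.1,-3.3,0],[-0.4,-3.2,-1.5,0.5,1.1,-3.3,0],[-0.3,-3.2,-1.7,0.5,1.1,-3.3,0],[-0.2,-3.2,-1.8,0.5,1.1,-3.3,0],[-0.2,-3.2,-2,0.5,1.1,-3.3,0],[-0.2,-3.2,-2,0.5,1.1,-3.3,0],[-0.1,-3.2,-2,0.3,1,-3.2,0],[0,0,0,0,0,0,0]]]}}

```text
t: 9.02
tool_pos: [492.3, -274.6, 116.4]
tcp_rot: [0.919, 2.582, -0.193]
force: [-0.9, 0.7, 0.2]
opening: 85.5
```

```bash
python3 -c "
from h import *
plan((500,-268,140),-38,26); m=bot.camera_model('wrist'); im=save('wrist','w7')
h=cv2.cvtColor(im,cv2.COLOR_RGB2HSV); k=cv2.inRange(h,(105,150,40),(125,255,255))
n,l,st,c=cv2.connectedComponentsWithStats(k); i=1+st[1:,4].argmax(); print(st[i],c[i])
ct=max(cv2.findContours((l==i).astype(np.uint8),0,1)[0],key=cv2.contourArea)[:,0]
P=np.array([onz('wrist',u,v,13,m)[:2] for u,v in ct]); print(P.min(0),P.max(0))
from scipy.optimize import least_squares
s=least_squares(lambda q:np.hypot(*(P-q).T)-55,[508,-273],loss='soft_l1',f_scale=1); print('lid',s.x,np.median(abs(s.fun)))
print(proj('wrist',(*s.x,45),m),m['eye'])"
```

```text
t 9.02 shift cm [0.77 0.66 2.36] turn [-1.3 -1.5  1.2] rows 1 per row [0.77 0.66 2.36] [-1.32 -1.53  1.17] q [-0.69  0.03  2.18  0.01  0.52 -1.58] F [-0.9  0.7  0.2] open 85.5
[  269    97   146   121 13718] [341.53477183 156.41128444]
[ 451.40225608 -323.79918645] [ 559.3471561  -216.54516222]
lid [ 504.56779842 -270.34439014] 1.8719446513665474
(np.float64(342.90650881161747), np.float64(193.25278351085552)) [ 396.48153568 -195.30502767  196.67970523]
```

View pics/w7.png

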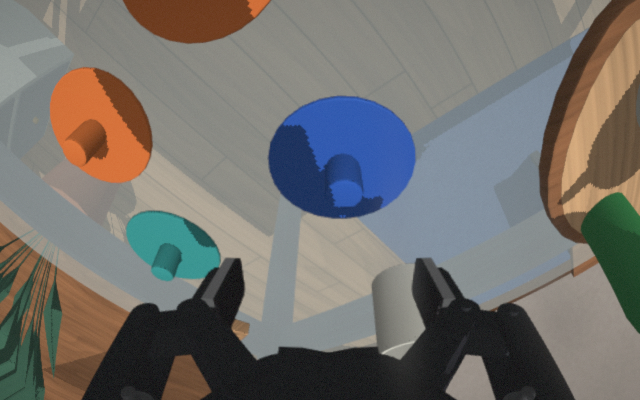

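Call:
{"fn": "step_arm", "kwargs": {"motion": [[[0.5,0.2,-0.5,-0.7,-0.8,0.6,0],[0.5,0.2,-1.6,-0.6,-0.7,0.6,0],[0.3,0,-1.9,0,0,0,0],[0,0,0,0,0,0,0]]]}}

```text
t: 9.4
tool_pos: [504.7, -266.6, 72.3]
tcp_rot: [0.876, 2.565, -0.198]
force: [-0.4, 0.3, -0.6]
opening: 85.4
```

```bash
python3 -c "
from h import *
plan((506,-271,38),-38,26); m=bot.camera_model('wrist'); im=save('wrist','w8')
s=bot.sense(); A=R.from_rotvec(s['tcp_rot']).as_matrix()
h=cv2.cvtColor(im,cv2.COLOR_RGB2HSV); k=cv2.inRange(h,(105,150,40),(125,255,255))
n,l,st,c=cv2.connectedComponentsWithStats(k); i=1+st[1:,4].argmax(); print(st[i])
L=[np.nonzero(l[v]==i)[0][[0,-1]] for v in range(st[i,1]+20,st[i,1]+80,15)]; print(L)
u=(st[i,0]*2+st[i,2])/2; 
ct=max(cv2.findContours((l==i).astype(np.uint8),0,1)[0],key=cv2.contourArea)[:,0]
P=np.array([onz('wrist',u,v,13,m)[:2] for u,v in ct]);print((P.min(0)+P.max(0))/2,P.max(0)-P.min(0))"
```

```text
t 9.4 shift cm [ 0.13 -0.44 -3.43] turn [-0.3 -0.2 -0.3] rows 1 per row [ 0.13 -0.44 -3.43] [-0.27 -0.21 -0.28] q [-0.67  0.12  2.19  0.01  0.38 -1.59] F [-0.4  0.3 -0.6] open 85.4
[  235   119   175   134 17917]
[array([260, 383]), array([246, 398]), array([238, 406]), array([236, 409])]
[ 505.30033145 -270.02142108] [107.91976791 107.49808352]
```

Call:
{"fn": "step_arm", "kwargs": {"motion": [[[0.1,-0.2,-1.2,0,0,0,0],[0,-0.2,-1.2,0,0,0,0],[0,0,-0.7,0,0,0,0.1],[0,0,0,0,0,0,0.2]]]}}

```text
t: 9.78
tool_pos: [508.9, -269.8, 46.4]
tcp_rot: [0.868, 2.559, -0.199]
force: [-0.8, 0.2, -0.6]
opening: 68.6
```

```bash
python3 -c "
from h import *
plan((506,-270,38),-38,26)"
```

```text
t 9.78 shift cm [-0.29 -0.02 -0.84] turn [-0.   0.2 -0.6] rows 1 per row [-0.29 -0.02 -0.84] [-0.    0.16 -0.56] q [-0.67  0.18  2.19  0.02  0.32 -1.6 ] F [-0.8  0.2 -0.6] open 68.6
```

Call:
{"fn": "step_arm", "kwargs": {"motion": [[[-0.3,0,-0.7,0,0,0,0.3],[0,0,-0.2,0,0,0,0.4],[0,0,0,0,0,0,0.5]]]}}

```text
t: 10.03
tool_pos: [507.0, -269.8, 39.5]
tcp_rot: [0.865, 2.556, -0.2]
force: [-0.2, 0.8, -0.0]
opening: 43.0
```

```bash
python3 -c "
from h import *
plan((506,-270,38),-38,26)"
```

```text
t 10.03 shift cm [-0.1  -0.02 -0.15] turn [ 0.1  0.3 -0.6] rows 1 per row [-0.1  -0.02 -0.15] [ 0.14  0.34 -0.64] q [-0.67  0.19  2.19  0.03  0.3  -1.62] F [-0.2  0.8 -0. ] open 43.0
```

Good; close on the knob and lift a little.

Call:
{"fn": "step_arm", "kwargs": {"motion": [[[0,0,-0.1,0,0,0,0.7],[0,0,0,0,0,0,0.9],[0,0,0,0,0,0,1],[0,0,0,0,0,0,1],[0,0,0,0,0,0,1],[0,0,0,0,0,0,1]]], "newtons": 60}}

```text
t: 10.53
tool_pos: [507.3, -270.0, 39.9]
tcp_rot: [0.864, 2.555, -0.201]
force: [0.2, 0.4, -0.4]
opening: 24.5
```

```bash
python3 -c "
from h import *
print(bot.sense()['tcp_rot']);plan((506,-270,240),-38,26)"
```

```text
[ 0.86425792  2.55464487 -0.20059489]
t 10.53 shift cm [-0.13  0.   20.01] turn [ 0.2  0.4 -0.6] rows 6 per row [-0.02  0.    3.34] [ 0.03  0.07 -0.11] q [-0.67  0.19  2.19  0.03  0.3  -1.62] F [ 0.2  0.4 -0.4] open 24.5
```

Call:
{"fn": "step_arm", "kwargs": {"motion": [[[0,0,1.5,0,0,0,1],[0,0,3.2,0,0,0,1],[0,0,3.2,0,0,0,1],[0,0,3.2,0,0,0,1],[0,0,3.2,0,0,0,1],[0,0,3,0,0,0,1],[0,0,1.4,0,0,0,1],[0,0,0,0,0,0,1]]]}}

```text
t: 11.2
tool_pos: [502.1, -266.2, 230.5]
tcp_rot: [0.869, 2.565, -0.196]
force: [0.9, -0.4, 0.3]
opening: 24.5
```

```bash
python3 -c "
from h import *
plan((490,-10,228),-9,26.4)"
```

```text
t 11.2 shift cm [-1.21 25.62 -0.25] turn [-0.4 -0.5 28.4] rows 7 per row [-0.17  3.66 -0.04] [-0.05 -0.08  4.06] q [-0.67 -0.14  2.11  0.01  0.72 -1.6 ] F [ 0.9 -0.4  0.3] open 24.5
```

Call:
{"fn": "step_arm", "kwargs": {"motion": [[[-0.2,1.5,0,0,0,2.4,1],[-0.2,2.6,0,0,0,2.6,1],[-0.2,2.6,0,0,0,2.6,1],[-0.2,2.6,0,0,0,2.6,1],[-0.1,2.6,0,0,0,2.6,1],[-0.1,2.6,0,0,0,2.6,1],[-0.1,2.6,0,0,0,2.6,1],[-0.1,2.6,0,0,0,2.6,1],[0,2.6,0,0,0,2.6,1],[0,2.4,0,0,0,2.6,1],[0,1,0,0,0,2.5,1],[0,0,0,0,0,0,1]]]}}

```text
t: 12.2
tool_pos: [480.6, 2.6, 212.9]
tcp_rot: [0.19, 2.708, -0.036]
force: [-0.5, -0.5, -0.0]
opening: 24.0
```

```bash
cat > lid.py <<'E'
from h import *
from scipy.optimize import least_squares
def lid(zf,tag,c0):
    """flange circle centre from the scene camera; zf = height of the flange's upper edge"""
    S=bot.camera_model("scene"); im=save("scene",tag)
    h=cv2.cvtColor(im,cv2.COLOR_RGB2HSV); k=cv2.inRange(h,(105,150,30),(125,255,255)); k[:,:200]=0
    n,l,st,c=cv2.connectedComponentsWithStats(k); i=1+st[1:,4].argmax(); print(st[i])
    ct=max(cv2.findContours((l==i).astype(np.uint8),0,1)[0],key=cv2.contourArea)[:,0]
    P=np.array([onz("scene",u,v,zf,S)[:2] for u,v in ct])
    s=least_squares(lambda q:np.hypot(*(P-q[:2]).T)-q[2],[*c0,55],loss="soft_l1",f_scale=1)
    print("lid scene",s.x.round(1),"med res",np.median(abs(s.fun)).round(1), "P range",P.min(0).round(),P.max(0).round())
E
python3 -c "
from lid import *
plan((560,12,218),-9,29); z=bot.sense()['tool_pos']; lid(z[2]-40+13,'s9',z[:2])"
```

```text
t 12.2 shift cm [7.94 0.94 0.51] turn [-0.9 -4.4 -1. ] rows 3 per row [2.65 0.31 0.17] [-0.3  -1.47 -0.34] q [-0.23 -0.34  2.3   0.06  0.76 -1.69] F [-0.5 -0.5 -0. ] open 24.0
[308 197  35  21 502]
lid scene [4.858e+02 1.000e-01 4.940e+01] med res 3.7 P range [427. -50.] [537.  52.]
```

Call:
{"fn": "step_arm", "kwargs": {"motion": [[[0,0.2,0.8,-0.3,-1.9,-0.4,1],[1,0.2,0.4,-0.3,-1.8,-0.3,1],[2,0.2,0,-0.3,-1.8,-0.3,1],[2,0.2,0,0,0,0,1],[1.5,0.1,0,0,0,0,1],[0,0,0,0,0,0,1]]]}}

```text
t: 12.75
tool_pos: [546.7, 7.3, 223.7]
tcp_rot: [0.226, 2.6, -0.057]
force: [-0.6, 0.1, 0.5]
opening: 24.3
```

```bash
python3 -c "
from lid import *
plan((590,12,215),-9,30); z=bot.sense()['tool_pos']; lid(z[2]-40+13,'s10',z[:2])"
```

```text
t 12.75 shift cm [ 4.33  0.47 -0.87] turn [-0.1  0.5  0.9] rows 2 per row [ 2.17  0.23 -0.44] [-0.05  0.27  0.44] q [-0.17 -0.22  2.2   0.01  0.62 -1.58] F [-0.6  0.1  0.5] open 24.3
[318 205  37  21 505]
lid scene [551.4   5.6  47. ] med res 3.6 P range [498. -46.] [598.  58.]
```

Call:
{"fn": "step_arm", "kwargs": {"motion": [[[1,0.2,0,0,0.2,0.4,1],[1.3,0.2,-0.3,0,0.2,0.4,1],[1.3,0.1,-0.3,0,0,0,1],[0.7,0,-0.2,0,0,0,1],[0,0,0,0,0,0,1]]]}}

```text
t: 13.22
tool_pos: [586.4, 9.5, 214.2]
tcp_rot: [0.217, 2.611, -0.055]
force: [0.5, -0.5, -0.6]
opening: 23.9
```

```bash
python3 -c "
from lid import *
plan((590,12,205),-9,30); z=bot.sense()['tool_pos']; lid(z[2]-40+13,'s11',z[:2])
im=cv2.imread('pics/s11.png'); cv2.imwrite('pics/c11.png',cv2.resize(im[100:300,260:460],(600,600),interpolation=cv2.INTER_CUBIC))"
```

```text
t 13.22 shift cm [ 0.36  0.25 -0.92] turn [-0.1 -0.   0.5] rows 1 per row [ 0.36  0.25 -0.92] [-0.11 -0.04  0.45] q [-0.16 -0.1   2.12 -0.01  0.6  -1.56] F [ 0.5 -0.5 -0.6] open 23.9
[324 214  38  23 545]
lid scene [590.9   7.5  48. ] med res 3.1 P range [537. -44.] [639.  58.]
```

Call:
{"fn": "step_arm", "kwargs": {"motion": [[[0.2,0.3,-0.5,0,0,0,1],[0,0,-0.5,0,0,0,1],[0,0,0,0,0,0,1]]]}}

```text
t: 13.52
tool_pos: [586.3, 12.3, 203.5]
tcp_rot: [0.218, 2.612, -0.056]
force: [-0.6, -0.1, -1.3]
opening: 24.0
```

```bash
python3 -c "
from lid import *
plan((588.5,12.5,201),-9,26.4); z=bot.sense()['tool_pos']; lid(z[2]-40+13,'s12',z[:2])"
```

```text
t 13.52 shift cm [ 0.22  0.02 -0.25] turn [0.5 3.5 0.5] rows 1 per row [ 0.22  0.02 -0.25] [0.46 3.46 0.54] q [-0.15 -0.08  2.13 -0.01  0.58 -1.54] F [-0.6 -0.1 -1.3] open 24.0
[325 217  38  23 541]
lid scene [591.1  10.   47.8] med res 3.5 P range [539. -41.] [639.  62.]
```

Call:
{"fn": "step_arm", "kwargs": {"motion": [[[0.1,0.1,-0.3,0.1,1.0,0.1,1],[0.1,0,-0.3,0.1,1.0,0.1,1],[0,0,-0.2,0.1,0.7,0.1,1],[0,0,0,0,0,0,1]]]}}

```text
t: 13.9
tool_pos: [588.9, 13.5, 196.7]
tcp_rot: [0.214, 2.661, -0.053]
force: [-0.4, 0.2, -0.7]
opening: 24.1
```

```bash
python3 -c "
from lid import *
plan((588.5,12.5,197),-9,26.4); z=bot.sense()['tool_pos']; lid(z[2]-40+13,'s13',z[:2])"
```

```text
t 13.9 shift cm [-0.04 -0.1   0.03] turn [0.2 0.7 0.2] rows 1 per row [-0.04 -0.1   0.03] [0.16 0.71 0.19] q [-0.15 -0.05  2.1  -0.01  0.62 -1.55] F [-0.4  0.2 -0.7] open 24.1
[326 220  37  22 558]
lid scene [593.1  11.1  48.7] med res 2.7 P range [537. -41.] [643.  64.]
```

Call:
{"fn": "step_arm", "kwargs": {"motion": [[[-0.1,0,-0.15,0,0.7,0,1],[0,0,-0.15,0,0,0,1],[0,0,0,0,0,0,1]]]}}

```text
t: 14.2
tool_pos: [589.8, 13.3, 196.7]
tcp_rot: [0.214, 2.668, -0.054]
force: [-0.3, -0.2, -0.5]
opening: 24.4
```

```bash
python3 -c "
from lid import *
plan((588.5,12.5,197),-9,26.4); z=bot.sense()['tool_pos']; lid(170,'s14',z[:2])
im=cv2.imread('pics/s14.png'); cv2.imwrite('pics/c14.png',cv2.resize(im[120:300,270:450],(600,600),interpolation=cv2.INTER_CUBIC))"
```

```text
t 14.2 shift cm [-0.13 -0.08  0.03] turn [0.2 0.3 0.2] rows 1 per row [-0.13 -0.08  0.03] [0.19 0.29 0.21] q [-0.15 -0.05  2.09 -0.02  0.63 -1.55] F [-0.3 -0.2 -0.5] open 24.4
[326 220  37  23 565]
lid scene [595.7  10.4  48.4] med res 3.9 P range [540. -41.] [644.  64.]
```

View pics/c14.png

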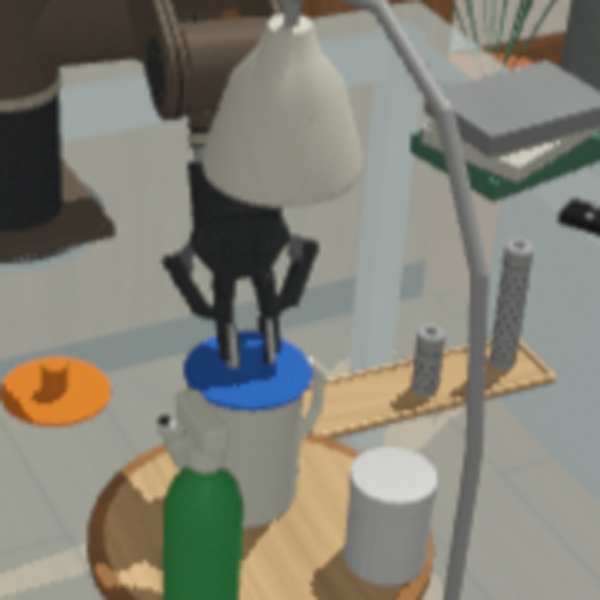

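Call:
{"fn": "step_arm", "kwargs": {"motion": [[[-0.1,-0.1,-0.4,0,0.2,0,1],[0,0,-0.2,0,0,0,1],[0,0,0,0,0,0,1]]]}}

```text
t: 14.5
tool_pos: [591.9, 12.8, 196.7]
tcp_rot: [0.214, 2.661, -0.053]
force: [-0.9, -0.1, -0.2]
opening: 24.3
```

```bash
python3 -c "
from lid import *
plan((588.5,12.5,197),-9,26.4); z=bot.sense()['tool_pos']; print(z);lid(170,'s15',z[:2])"
```

```text
t 14.5 shift cm [-0.34 -0.03  0.03] turn [0.2 0.7 0.2] rows 1 per row [-0.34 -0.03  0.03] [0.16 0.71 0.2 ] q [-0.15 -0.05  2.09 -0.01  0.62 -1.55] F [-0.9 -0.1 -0.2] open 24.3
[591.91984086  12.83161516 196.69630342]
[326 220  38  23 566]
lid scene [597.1  10.7  48.4] med res 3.6 P range [541. -41.] [646.  62.]
```

Call:
{"fn": "step_arm", "kwargs": {"motion": [[[-0.4,0,0.1,0,0.3,0,1],[0,0,0,0,0,0,1],[0,0,0,0,0,0,0.6],[0,0,0,0,0,0,0.5],[0,0,0,0,0,0,0.4],[0,0,0,0,0,0,0.4]]]}}

```text
t: 15.05
tool_pos: [585.5, 12.7, 194.2]
tcp_rot: [0.215, 2.672, -0.054]
force: [0.1, -0.0, -0.0]
opening: 51.3
```

```bash
python3 -c "
from lid import *
plan((560,16,240),-9,27); z=bot.sense()['tool_pos']; print(z);lid(170,'s16',z[:2])"
```

```text
t 15.05 shift cm [-2.55  0.33  4.58] turn [ 0.  -0.5  0.2] rows 2 per row [-1.28  0.16  2.29] [ 0.02 -0.27  0.11] q [-0.15 -0.05  2.1  -0.01  0.63 -1.55] F [ 0.1 -0.  -0. ] open 51.3
[585.54917614  12.74245909 194.18217341]
[325 219  38  23 586]
lid scene [590.5  10.9  50. ] med res 1.8 P range [535. -41.] [642.  61.]
```

Call:
{"fn": "step_arm", "kwargs": {"motion": [[[-0.4,0,0.3,0,0,0,0.2],[-1,0.1,0.4,0,0,0,0],[-2,0.2,0.5,0,0,0,0],[-3,0.3,1,0,0,0,0],[-3,0.2,1.5,0,0,0,0],[-2,0,1.5,0,0,0,0],[0,0,0,0,0,0,0],[0,0,0,0,0,0,0]]]}}

```text
t: 15.77
tool_pos: [465.9, 21.0, 247.6]
tcp_rot: [0.214, 2.673, -0.054]
force: [-0.7, -1.0, -0.7]
opening: 85.1
```

```bash
python3 -c "
from lid import *
plan((560,16,240),-9,27); lid(170,'s17',(589,11))
m=bot.camera_model('wrist'); im=save('wrist','w17')
h=cv2.cvtColor(im,cv2.COLOR_RGB2HSV); k=cv2.inRange(h,(105,150,30),(125,255,255))
n,l,st,c=cv2.connectedComponentsWithStats(k)
for i in range(1,n):
    if st[i,4]>800:
        ct=max(cv2.findContours((l==i).astype(np.uint8),0,1)[0],key=cv2.contourArea)[:,0]
        P=np.array([onz('wrist',u,v,170,m)[:2] for u,v in ct]); s=least_squares(lambda q:np.hypot(*(P-q[:2]).T)-q[2],[589,12,55],loss='soft_l1',f_scale=1)
        print(st[i],s.x,np.median(abs(s.fun)),P.min(0),P.max(0))
T=bot.camera_model('top'); a=bot.grab_frame('top'); cv2.imwrite('pics/t17.png',a[:,:,::-1])
for nme,pos in (('tin',(716,88,127)),('mug',(694,-323,92))): print(nme,proj('top',pos,T))
b=cv2.imread('pics/scene0.png').astype(int); d=abs(cv2.imread('pics/s17.png').astype(int)-b).max(2)
q=(d>40).astype(np.uint8); n,l,st,c=cv2.connectedComponentsWithStats(q); print(st[1:][st[1:,4]>15])"
```

```text
t 15.77 shift cm [ 9.41 -0.5  -0.76] turn [ 0.1 -0.6  0.2] rows 3 per row [ 3.14 -0.17 -0.25] [ 0.02 -0.2   0.07] q [-0.18 -0.44  2.31  0.01  0.81 -1.59] F [-0.7 -1.  -0.7] open 85.1
[325 219  38  23 665]
lid scene [588.5  10.5  51.6] med res 0.9 P range [535. -41.] [642.  61.]
[ 282  236  110   74 5895] [585.08114185  13.03605237  54.04161835] 1.2515642565982077 [529.67182565 -39.74561538] [663.76891488  61.67237024]
tin (np.float64(291.7421485658113), np.float64(149.28226301007186))
mug (np.float64(397.3093376278455), np.float64(155.19715491007992))
[[ 267    0   14   32  163]
 [ 287    0   33   67 1435]
 [ 364    6    9    7   26]
 [ 349    9   15   25  161]
 [ 409   22    5    9   34]
 [ 417   26   35   41  625]
 [ 375   34    4    8   16]
 [ 436   41   44   82 1763]
 [ 276   54   18   40  415]
 [ 312   71   11    6   33]
 [ 328   77    7   14   57]
 [ 264   85   29   24  215]
 [ 298   91   13   30  150]
 [ 311   94   24    4   54]
 [ 327  101   16   21   81]
 [ 320  109    4    8   22]
 [ 286  110   13    9   52]
 [ 245  112    8   31  117]
 [ 287  121   52   68 1376]
 [ 243  173   13    6   48]
 [ 274  178   29   16  188]
 [ 342  180    3    6   16]
 [ 324  219   39   24  730]
 [ 364  219   13   31  248]
 [ 270  233   16   14   90]
 [ 237  235   15   19  162]
 [ 307  255   15    7   68]
 [ 222  269   39   26  774]
 [ 308  269    8   14   38]]
```

```bash
python3 -c "
from h import *
from scipy.optimize import least_squares
S=bot.camera_model('scene')
# flange rim tilt: fit upper-edge ellipse vs predicted level ellipse, and same on the table lid as control
for f,z,c,x0 in(('s17',170,(589,11),300),('scene0',13,(506,-271),200)):
    h=cv2.cvtColor(cv2.imread(f'pics/{f}.png'),cv2.COLOR_BGR2HSV); k=cv2.inRange(h,(105,150,30),(125,255,255)); k[:,:x0]=0
    n,l,st,_=cv2.connectedComponentsWithStats(k); i=1+st[1:,4].argmax()
    ct=max(cv2.findContours((l==i).astype(np.uint8),0,1)[0],key=cv2.contourArea)[:,0]
    for t in(0,):
        P=np.array([onz('scene',u,v,z,S)[:2] for u,v in ct]); s=least_squares(lambda q:np.hypot(*(P-q[:2]).T)-q[2],[*c,55],loss='soft_l1',f_scale=1)
        print(f,s.x.round(1),np.median(abs(s.fun)).round(2))
    A=np.radians(np.arange(0,360,3)); C=s.x
    def model(q):
        return np.array([proj('scene',(q[0]+54*np.cos(a),q[1]+54*np.sin(a),z+q[2]+54*(q[3]*np.cos(a)+q[4]*np.sin(a))),S) for a in A])
    from scipy.spatial import cKDTree
    T=cKDTree(ct)
    r=least_squares(lambda q:T.query(model(np.r_[q[:2],0,q[2:]]))[0],[C[0],C[1],0,0],loss='soft_l1',f_scale=.5,diff_step=1e-2)
    print(' centre',r.x[:2].round(1),'tilt rad x,y',r.x[2:].round(3),'res px',np.median(r.fun).round(2))
"
```

```text
s17 [588.5  10.5  51.6] 0.89
 centre [588.5  10.5] tilt rad x,y [ 0.035 -0.031] res px 0.54
scene0 [ 507.2 -273.6   51.3] 0.84
 centre [ 507.2 -273.6] tilt rad x,y [ 0.066 -0.014] res px 0.5
```

```bash
python3 -c "
from station import bot
print(bot.sense()['t'],bot.sign_off())"
```

```text
the job is handed in; nothing more can be done
15.9167 None
```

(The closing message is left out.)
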